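Retract the plungers of three work supports

ROBOT

A 7-joint arm with a two-finger parallel gripper is mounted at the origin on a cart in front of the work surface, level with it; the furniture and walls round the work are solid. World frame = base frame: x ahead of the robot, y to its left, z up, the work surface at z = 0. Lengths are in m, angles in rad, forces in N, time in s.
With the tool pointing down it reaches from about 0.35 to 0.9 m from the base axis. Payload 7.2 kg.
Tool frame: the origin (TCP) lies midway between the tips of the shut fingers; the grasp point (between the pads) lies 19 mm behind it (robot.tcp_to_grasp is the distance from the TCP to the grasp point, in m); z points along the fingers, y is the line along which they close (so a half turn about z gives the same grasp; the last joint's range is limited). The gripper opens to 85 mm and grips with 20 to 120 N. Pads are 22 mm wide; open, the fingers measure 114 mm over their backs; the gripper's body (76 mm by 85 mm) begins 54 mm behind the grasp point. The pads swing forward as they close: fully open they stand 13 mm farther back than shut.
Start: joints at [1.216, 0.411, -0.013, 1.596, 0.006, 1.134, -0.082], TCP at [0.177, -0.599, 0.209] pointing down, gripper open.
Joint ranges: [-2.95, 2.95], [-0.29, 1.99], [-1.47, 1.44], [0.14, 2.54], [-1.03, 4.17], [0.13, 1.85], [-2.86, 2.86]. Speed limits (rad/s): [2.39, 2.39, 3.01, 3.01, 3.14, 3.14, 3.14].

INTERFACE

Orientations are given as a 3x3 rotation matrix whose columns are the frame's x, y, z axes.
In Python, from rig import robot, capture, ticket, masks_of, landmark_of gives the robot as it stands.
- The arm moves only by the shell command python3 -m crank 'ROWS' [FORCE]. ROWS is JSON, a list of rows, each a list of 3 entries, a list of its own where there are three numbers: the shift along the tool's x, y, z in m, then the turn, a rotation vector about the tool's x, y, z in degrees, then the finger opening in m, from 0 to 0.0854. A call has 1 to 5 rows; each row is the pose to reach, as a shift and turn from the pose commanded when the call began, along the tool's axes at that moment; what a row does not reach only later rows make up. A row lasts 1/8 s, in which the tool goes at most 62.5 mm and 10.7 degrees, less where a joint would pass 70% of its speed; a pose out of reach is approached as far as the arm can. A call with a gripper value outside its range is refused whole. The fingers move at their own pace and stop on an object; FORCE is the grip in N (left out, the last holds). Time passes only in rows, so rows that repeat a pose let the fingers close. It gives the time, the measured TCP pose, the force, the opening and the grip force at its end, in the units of the state.
- robot.state(): the state, without advancing time (a new reading comes with each control period).
- capture(name): name is "scene" or "top"; returns a dict with "pixels" (384x512x3 uint8, blue, green, red), "intrinsics" (3x3 intrinsics, pixels), "dist_coeffs" ([k1, k2, p1, p2, k3] as OpenCV has them; the pictures are not rectified), "world_from_camera" (4x4, takes a point from camera to world coordinates). Camera axes: x right, y down, z forward; pixel columns grow to the right and rows downward; lengths in m; the calibration is good to about 2 mm. A picture is of the moment at which its call begins. There is no depth.
- ticket.hand_in(): hands the job in; it is judged then, once.
Trained networks look in a picture, given as the dict that the camera call returned (one of the last four; its "shot" number tells which), for a name from the list of things; names that differ only in an ending like _2 or _b are one class to them, and where a whole thing is asked for, a point or a joint stands for the part that bears it (a point fixed in the world has none). Each returns a list of dicts, best first, with "conf" (0 to 1); they miss things now and then, are a little off and sometimes report something else, mostly with a low value. They report only what shows in the picture. A call takes as long as a camera call. They do not tell look-alikes from the thing itself.
- masks_of(picture, target): "pixels" (384x512 bool, what is visible of it).
- landmark_of(picture, target): "point" ([x, y, z] in m, in world coordinates, good to about 4 mm: a listed point, or the origin of a listed thing).
The state is a dict: "time": time; "qpos": joint angles; "qvel": joint speeds; "joint_efforts": joint torques, N m; "ee_pos": TCP position; "tool_rot": TCP orientation; "wrist_force": force on the tool from outside, world axes, zero at the start; "torque": the same for the moment, N m; "gripper_width": opening from 0.0 (shut) to 1.0 (fully open); "finger_force": force on a finger pad.
Only numpy, scipy, OpenCV 4.12 (cv2) and the standard library are available. Lean on these libraries where they do the work, as an engineer would, in place of code of your own. Each camera call takes 0.05 s, during which the arm holds its last target. There are 200 camera calls.

TASK

Retract the three work supports for the next job: with the closed fingertips gently push down the plunger head of the short one, then of the middle one, then of the tall one, each fully home before you go on to the next. Only push: the supports stay standing where they are, are never lifted, and the other things on the bench are left alone.

Things in the scene. Friction and masses are not known exactly. Their poses are not given: they have to be found in the camera images.
- support_short: the short work support: a loose, round, dark steel stand, 45 mm high without its plunger, foot 46 mm in diameter, about 0.45 kg. Origin at the centre of its underside, z up; it stands upright on the bench and its yaw means nothing.
- support_short_top (a point): centre of the flat top of that support's plunger head, a bright steel disc 32 mm in diameter and 6 mm thick on a 16 mm stem on the support's axis. The point moves with the head: 67 mm above the bench with the plunger fully up, 51 mm when fully down, with the disc resting on the stand.
- support_short_head (a joint): how far that plunger is pushed down: 0 = fully up, 0.016 m = fully down on its hard stop. It starts between 0 and 0.005. Friction of about 3 N holds it wherever it is left; there is no spring.
- support_middle: the middle work support: a loose, round, dark steel stand, 70 mm high without its plunger, foot 54 mm in diameter, about 0.7 kg. Origin at the centre of its underside, z up; it stands upright on the bench and its yaw means nothing.
- support_middle_top (a point): centre of the flat top of that support's plunger head, a bright steel disc 32 mm in diameter and 6 mm thick on a 16 mm stem on the support's axis. The point moves with the head: 92 mm above the bench with the plunger fully up, 76 mm when fully down, with the disc resting on the stand.
- support_middle_head (a joint): how far that plunger is pushed down: 0 = fully up, 0.016 m = fully down on its hard stop. It starts between 0 and 0.005. Friction of about 3 N holds it wherever it is left; there is no spring.
- support_tall: the tall work support: a loose, round, dark steel stand, 95 mm high without its plunger, foot 62 mm in diameter, about 0.95 kg. Origin at the centre of its underside, z up; it stands upright on the bench and its yaw means nothing.
- support_tall_top (a point): centre of the flat top of that support's plunger head, a bright steel disc 32 mm in diameter and 6 mm thick on a 16 mm stem on the support's axis. The point moves with the head: 117 mm above the bench with the plunger fully up, 101 mm when fully down, with the disc resting on the stand.
- support_tall_head (a joint): how far that plunger is pushed down: 0 = fully up, 0.016 m = fully down on its hard stop. It starts between 0 and 0.005. Friction of about 3 N holds it wherever it is left; there is no spring.
- nut: bystander: hexagon steel nut 22 x 20 x 10 mm lying flat on the bench; origin under its centre
- screw_tin: bystander: open round tin of screws, 76 mm in diameter, 50 mm high; origin under its centre
- slotted_strap: bystander: small steel strap with a slot, 98 x 37 x 11 mm, lying flat on the bench; origin under its centre
- flat_bar: bystander: flat steel bar offcut 37 x 142 x 6 mm (long along its y), lying flat on the bench; origin under its centre
Things that resemble listed ones, but are neither listed nor needed, are in the scene too. Leave any purple look-alike of the support_middle alone.

How it is judged:
On the way, in this order (a step that is already met when the one before it is completed fails the run):
1. the short support's plunger is pushed home (value of joint support_short_head above 0.013 m), for 0.2 s.
2. the middle support's plunger is pushed home (value of joint support_middle_head above 0.013 m), for 0.2 s.
3. the tall support's plunger is pushed home (value of joint support_tall_head above 0.013 m), for 0.2 s.
At the end, for the whole second after the job is handed in: all three plungers are within 3 mm of fully down; every support stands upright on the bench within 20 mm of where it stood; nut, tin, strap and flat bar lie within 20 mm of where they lay (value of joint each of support_short_head, support_middle_head, support_tall_head above 0.013 m and distance of each of support_short, support_middle, support_tall, nut, screw_tin, slotted_strap, flat_bar from where it was at the start of the episode below 0.02 m and angle between each of support_short, support_middle, support_tall's own z axis and vertical below 0.05 rad and height (world z) of each of support_short, support_middle, support_tall below 0.004 m and linear speed of each of support_short, support_middle, support_tall below 0.02 m/s); the robot touches nothing.
It fails at once if a plunger is pushed (past 8 mm) before its turn: the middle one before the short one is home, or the tall one before both others are home ((value of joint support_middle_head above 0.008 m and value of joint support_short_head below 0.0125 m) or (value of joint support_tall_head above 0.008 m and value of joint any of support_short_head, support_middle_head below 0.0125 m)).
It fails at once if a support is lifted off the bench (over 8 mm) (height (world z) of any of support_short, support_middle, support_tall above 0.008 m).
It fails at once if a support is tipped (over 0.25 rad) or shoved (over 30 mm) (angle between any of support_short, support_middle, support_tall's own z axis and vertical above 0.25 rad or distance of any of support_short, support_middle, support_tall from where it was at the start of the episode above 0.03 m).
It fails at once if a support is pushed harder than 35 N (contact force between any of the fingers, the arm and support_short above 35 N or contact force between any of the fingers, the arm and support_middle above 35 N or contact force between any of the fingers, the arm and support_tall above 35 N).
It fails at once if another thing on the bench is moved more than 20 mm (distance of any of nut, screw_tin, slotted_strap, flat_bar from where it was at the start of the episode above 0.02 m).
It also fails if it takes over 48 s, if anything falls off the work surface, if the arm or the gripper's body presses on something with over 40 N, if the wrist force passes 120 N, or if a joint passes its speed limit or range.

## Working session

There is one attempt and no reset: what is moved stays moved. The work goes in short steps, Python scripts to look and compute and a shell command to move; the robot and the scene stay as the last step left them, time stands still between calls to the robot, and variables do not carry over. Pictures are saved under pics/ and viewed, at most 10 in all, crops included, and the job is handed in when it is done.

```bash
mkdir -p pics; ls
python3 - <<'E'
from rig import robot, capture, masks_of, landmark_of
import cv2,numpy as np
for c in ("scene","top"):
    p=capture(c); cv2.imwrite(f"pics/{c}0.png",p["pixels"])
    for n in ("support_short_top","support_middle_top","support_tall_top","nut","screw_tin","slotted_strap","flat_bar"):
        for d in landmark_of(p,n):
            P=np.array(d["point"]);W=np.linalg.inv(p["world_from_camera"]);q=W[:3,:3]@P+W[:3,3]
            uv=cv2.projectPoints(q[None],np.zeros(3),np.zeros(3),p["intrinsics"],np.array(p["dist_coeffs"]))[0].ravel()
            print(c,n,np.round(P,3),round(d["conf"],2),uv.round())
s=robot.state();print(s["time"],s["ee_pos"],np.round(s["tool_rot"],3),s["wrist_force"])
E
```

```text
pics
scene support_short_top [0.464 0.076 0.064] 0.61 [228. 277.]
scene support_middle_top [ 0.606 -0.096  0.089] 0.64 [251. 198.]
scene support_middle_top [ 0.658 -0.236  0.088] 0.59 [280. 165.]
scene support_tall_top [ 0.466 -0.228  0.118] 0.55 [329. 199.]
scene nut [ 0.663  0.087 -0.003] 0.55 [181. 241.]
scene screw_tin [ 0.466 -0.228  0.114] 0.67 [329. 199.]
scene screw_tin [ 0.745 -0.102 -0.004] 0.58 [224. 191.]
scene slotted_strap [ 0.467 -0.227  0.121] 0.73 [329. 198.]
scene slotted_strap [ 0.379 -0.196  0.001] 0.62 [338. 257.]
scene flat_bar [ 0.644 -0.342  0.001] 0.69 [308. 175.]
scene flat_bar [ 0.657 -0.236  0.089] 0.19 [281. 165.]
top support_short_top [0.463 0.075 0.064] 0.48 [189. 228.]
top support_middle_top [ 0.558 -0.193  0.099] 0.69 [291. 192.]
top support_middle_top [ 0.611 -0.096  0.094] 0.69 [254. 171.]
top support_middle_top [ 0.653 -0.235  0.092] 0.57 [307. 156.]
top support_tall_top [ 0.464 -0.232  0.119] 0.56 [307. 228.]
top nut [ 0.67   0.086 -0.003] 0.56 [191. 156.]
top screw_tin [ 0.755 -0.103 -0.002] 0.68 [258. 128.]
top slotted_strap [ 0.653 -0.236  0.091] 0.67 [307. 156.]
top slotted_strap [ 0.377 -0.202  0.001] 0.54 [292. 261.]
top flat_bar [ 0.644 -0.336 -0.003] 0.95 [339. 166.]
0.8 [ 0.17680876 -0.5995042   0.20864278] [[ 0.959  0.283  0.   ]
 [ 0.283 -0.959 -0.   ]
 [ 0.     0.    -1.   ]] [ 0.98942357 -0.20834388 -0.23425477]
```

Run:
```python
import cv2,numpy as np
a=cv2.imread("pics/scene0.png")[120:320,130:400];b=cv2.imread("pics/top0.png")[100:300,150:370]
a=cv2.resize(a,(405*1,300));b=cv2.resize(b,(330,300))
a=cv2.imread("pics/scene0.png")[130:310,150:390];b=cv2.imread("pics/top0.png")[105:285,150:390]
cv2.imwrite("pics/a.png",cv2.resize(a,None,fx=3.3,fy=3.3,interpolation=2));cv2.imwrite("pics/b.png",cv2.resize(b,None,fx=3.3,fy=3.3,interpolation=2))
```

```text
(no output)
```

View pics/a.png

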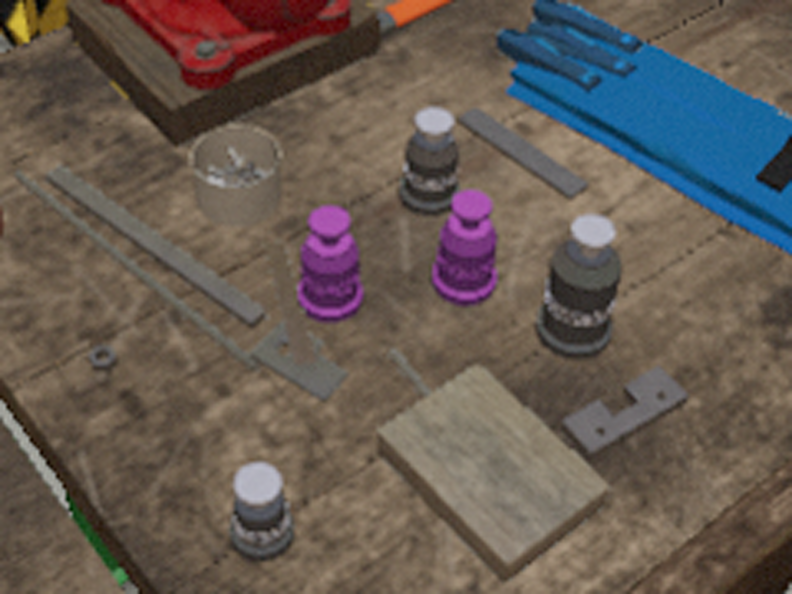

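View pics/b.png

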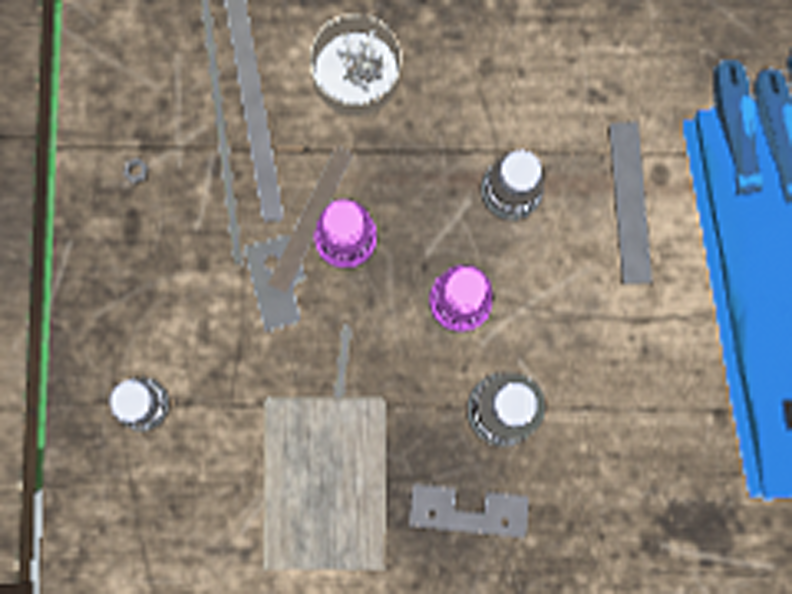

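Middle candidates, in top-image pixels: (254,171) and (291,192) are purple look-alikes. (307,156) is the dark steel one with a bright head, so it is the real middle support; both enlarged crops confirm this. The short support is at (190,227) and the tall one at (307,228). First I move over the short one with the fingers closing.

```bash
python3 -m crank '[[[0.06,-0.035,0],[0,0,0],0],[[0.115,-0.07,0],[0,0,0],0],[[0.165,-0.105,0],[0,0,0],0],[[0.215,-0.135,0],[0,0,0],0],[[0.26,-0.16,0],[0,0,0],0]]' 20
python3 - <<'E'
from rig import robot, capture
import cv2,numpy as np
# fine disc centres by bright blob, intersected with the head-top plane
for c in("top","scene"):
  p=capture(c);K=p["intrinsics"];T=np.array(p["world_from_camera"]);W=np.linalg.inv(T)
  for n,P in dict(s=(.4635,.0755,.065),m=(.655,-.2355,.090),t=(.465,-.230,.115)).items():
    uv=cv2.projectPoints((W[:3,:3]@P+W[:3,3])[None],np.zeros(3),np.zeros(3),K,np.array(p["dist_coeffs"]))[0].ravel()
    g=p["pixels"].min(2).astype(int);v,u=np.mgrid[:384,:512];m=(np.hypot(u-uv[0],v-uv[1])<9)&(g>140)
    if not m.any(): print(c,n,"none");continue
    r=cv2.undistortPoints(np.array([[u[m].mean(),v[m].mean()]]),K,np.array(p["dist_coeffs"])).ravel()
    d=T[:3,:3]@[*r,1];k=(P[2]-T[2,3])/d[2];print(c,n,m.sum(),(T[:3,3]+k*d).round(4))
s=robot.state();print(s["time"],s["ee_pos"],s["gripper_width"],s["wrist_force"]);print(np.round(s["tool_rot"],3))
print((s["tool_rot"].T if hasattr(s["tool_rot"],"T") else np.array(s["tool_rot"]).T)@(np.array([.4635,.0755,.14])-s["ee_pos"]))
E
```

```text
time: 1.42
ee_pos: [0.3823, -0.3706, 0.209]
tool_rot: [[0.959, 0.284, 0.001], [0.284, -0.959, -0.0], [0.001, 0.001, -1.0]]
wrist_force: [0.6, -1.2, 0.5]
gripper_width: 0.001
finger_force: 0.0
top s 130 [0.467  0.0747 0.065 ]
top m 123 [ 0.6542 -0.2366  0.09  ]
top t 136 [ 0.4663 -0.2297  0.115 ]
scene s 145 [0.4657 0.0756 0.065 ]
scene m 75 [ 0.6509 -0.234   0.09  ]
scene t 105 [ 0.4651 -0.2291  0.115 ]
1.525 [ 0.38620287 -0.36671728  0.20903321] 0.0016704374945503257 [ 0.47650051 -0.64904125  0.05413977]
[[ 0.956  0.292  0.003]
 [ 0.292 -0.956  0.002]
 [ 0.003 -0.001 -1.   ]]
[ 0.2029173  -0.40026545  0.07006202]
```

```bash
python3 -m crank '[[[0.026,-0.05,0],[0,0,0],0],[[0.052,-0.1,0],[0,0,0],0],[[0.078,-0.15,0],[0,0,0],0],[[0.104,-0.2,0],[0,0,0],0],[[0.13,-0.25,0],[0,0,0],0]]' >/dev/null
python3 -m crank '[[[0.026,-0.055,0.02],[0,0,0],0],[[0.052,-0.11,0.05],[0,0,0],0],[[0.078,-0.156,0.09],[0,0,0],0],[[0.078,-0.156,0.11],[0,0,0],0],[[0.078,-0.156,0.11],[0,0,0],0]]' >/dev/null
python3 -m crank '[[[0,0,0],[0,0,0],0],[[0,0,0],[0,0,0],0]]'
python3 - <<'E'
from rig import robot,capture
import numpy as np,cv2
s=robot.state();print(np.array(s["ee_pos"]).round(4));print(np.array(s["tool_rot"]).T@(np.array([.4655,.0755,.068])-s["ee_pos"]))
p=capture("scene");cv2.imwrite("pics/c.png",cv2.resize(p["pixels"][200:320,150:310],None,fx=4,fy=4))
E
```

```text
time: 3.02
ee_pos: [0.4664, 0.0748, 0.0998]
tool_rot: [[0.96, 0.281, 0.002], [0.281, -0.96, -0.0], [0.002, 0.001, -1.0]]
wrist_force: [-1.0, -0.1, -0.2]
gripper_width: 0.008
finger_force: 0.0
[0.4664 0.0748 0.0998]
[-0.0007482  -0.00099141  0.03181432]
```

View pics/c.png

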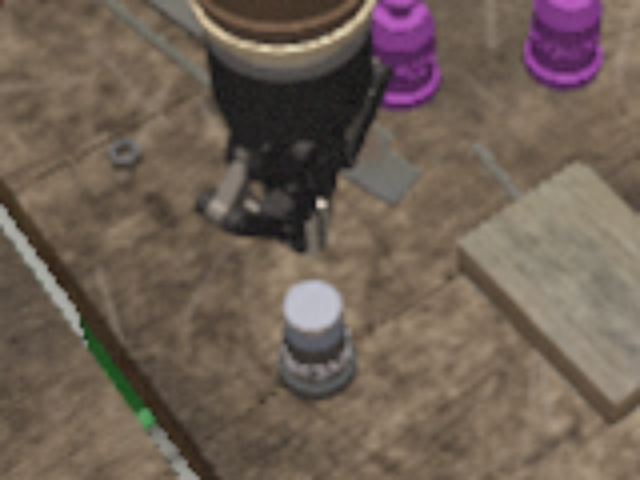

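The closed fingertips (about pixel 228,260) hang directly above the short head (228,276). Going down slowly.

```bash
python3 -m crank '[[[0,0,0.008],[0,0,0],0],[[0,0,0.016],[0,0,0],0],[[0,0,0.022],[0,0,0],0],[[0,0,0.026],[0,0,0],0],[[0,0,0.028],[0,0,0],0]]' | grep -E "ee_pos|wrist"
python3 -m crank '[[[0,0,0.002],[0,0,0],0],[[0,0,0.004],[0,0,0],0],[[0,0,0.006],[0,0,0],0],[[0,0,0.008],[0,0,0],0],[[0,0,0.01],[0,0,0],0]]' | grep -E "ee_pos|wrist"
python3 -m crank '[[[0,0,0.0015],[0,0,0],0],[[0,0,0.003],[0,0,0],0],[[0,0,0.0045],[0,0,0],0],[[0,0,0.006],[0,0,0],0],[[0,0,0.006],[0,0,0],0]]'| grep -E "ee_pos|wrist"
```

```text
ee_pos: [0.4654, 0.0759, 0.0702]
wrist_force: [1.0, 0.4, -0.1]
ee_pos: [0.4656, 0.0758, 0.0605]
wrist_force: [0.0, -1.3, 0.2]
ee_pos: [0.4655, 0.0758, 0.0544]
wrist_force: [0.2, 0.1, 0.6]
```

Run:
```python
from rig import robot,capture
import numpy as np,cv2
print(robot.state()["wrist_force"],robot.state()["ee_pos"])
p=capture("scene");q=capture("top");cv2.imwrite("pics/d.png",np.hstack([cv2.resize(p["pixels"][230:310,190:270],None,fx=5,fy=5),cv2.resize(q["pixels"][185:265,150:230],None,fx=5,fy=5)]))
```

```text
[0.15954409 0.07727378 0.63173227] [0.46545985 0.07578834 0.0544451 ]
```

View pics/d.png

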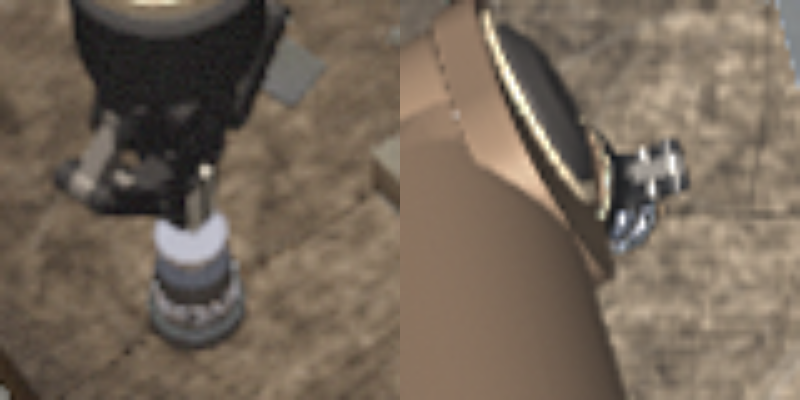

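Run:
```python
from rig import robot,capture,landmark_of
import numpy as np,cv2
p=capture("scene");W=np.linalg.inv(p["world_from_camera"])
print(p["world_from_camera"])
for P in [robot.state()["ee_pos"],(.4655,.0755,.067),(.4655,.0755,.0625),(.4655,.0755,.0545),(.4655,.0755,0)]:
    print(P,cv2.projectPoints((W[:3,:3]@P+W[:3,3])[None],np.zeros(3),np.zeros(3),p["intrinsics"],np.array(p["dist_coeffs"]))[0].ravel())
for n in("support_short_top","support_short"):print(n,[(d["point"],d["conf"]) for d in landmark_of(p,n)])
s=robot.state();print(s["gripper_width"])
```

```text
[[-0.61444129 -0.57097467  0.54447207  0.05711291]
 [-0.78891382  0.43697559 -0.43205014  0.31753276]
 [ 0.00876869 -0.69501098 -0.71894565  0.80163697]
 [ 0.          0.          0.          1.        ]]
[0.46562159 0.07580964 0.05462965] [227.78018647 278.45173168]
(0.4655, 0.0755, 0.067) [227.66021447 275.35161451]
(0.4655, 0.0755, 0.0625) [227.75765127 276.47379953]
(0.4655, 0.0755, 0.0545) [227.92909555 278.44770708]
(0.4655, 0.0755, 0) [229.03966397 291.21482044]
support_short_top [([0.4647, 0.078, 0.0658], 0.48)]
support_short [([0.4634, 0.0751, -0.0044], 0.64)]
0.0008884640131729926
```

Run:
```python
from rig import robot,capture
import numpy as np,cv2
s=robot.state();R=np.array(s["tool_rot"]);t=np.array(s["ee_pos"]);out=[]
for c,(v,u) in dict(scene=(235,190),top=(185,155)).items():
    p=capture(c);W=np.linalg.inv(p["world_from_camera"])
    pr=lambda P:(cv2.projectPoints((np.atleast_2d(P)@W[:3,:3].T+W[:3,3]),np.zeros(3),np.zeros(3),p["intrinsics"],np.array(p["dist_coeffs"]))[0][:,0]-[u,v]+.5)*7
    im=cv2.resize(p["pixels"][v:v+80,u:u+56],None,fx=7,fy=7,interpolation=cv2.INTER_CUBIC)
    a=np.linspace(0,6.283,40);ring=np.c_[.4655+.016*np.cos(a),.0755+.016*np.sin(a),0*a]
    for z,col in((.065,(0,255,0)),(.0545,(0,255,255))):cv2.polylines(im,[pr(ring+[0,0,z]).astype(int)],1,col,1)
    ax=pr([t,t-R[:,2]*.06]).astype(int);cv2.line(im,ax[0],ax[1],(0,0,255),1)
    out.append(im)
cv2.imwrite("pics/e.png",np.hstack(out))
```

```text
(no output)
```

View pics/e.png

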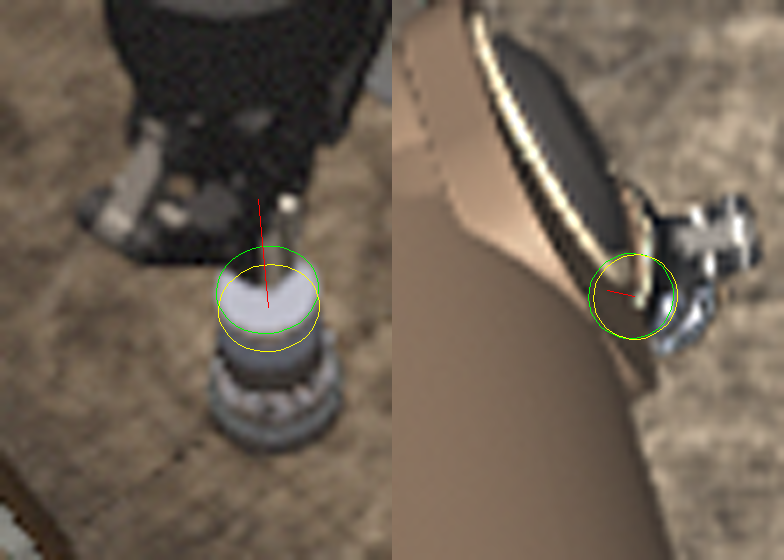

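The overlay shows the head still fully up (it matches the green ring at z≈0.065). The real fingertips end near its centre, about 10 mm higher than the reported TCP, with no contact force yet. I'll go on down in small steps and watch the force.

```bash
python3 -m crank '[[[0,0,0.001],[0,0,0],0],[[0,0,0.002],[0,0,0],0],[[0,0,0.003],[0,0,0],0]]' | grep -E "ee_pos|wrist"
python3 -m crank '[[[0,0,0.001],[0,0,0],0],[[0,0,0.002],[0,0,0],0],[[0,0,0.003],[0,0,0],0]]' | grep -E "ee_pos|wrist"
```

```text
ee_pos: [0.4655, 0.0758, 0.0515]
wrist_force: [0.3, 0.7, -0.4]
ee_pos: [0.4656, 0.0758, 0.0485]
wrist_force: [-0.2, -0.0, -0.9]
```

Run:
```python
from rig import robot,capture
import numpy as np,cv2
s=robot.state();R=np.array(s["tool_rot"]);t=np.array(s["ee_pos"]);out=[]
print(s["wrist_force"],s["torque"],s["gripper_width"],s["finger_force"],s["time"])
for c,(v,u) in dict(scene=(245,200)).items():
    p=capture(c);W=np.linalg.inv(p["world_from_camera"])
    pr=lambda P:(cv2.projectPoints((np.atleast_2d(P)@W[:3,:3].T+W[:3,3]),np.zeros(3),np.zeros(3),p["intrinsics"],np.array(p["dist_coeffs"]))[0][:,0]-[u,v]+.5)*10
    im=cv2.resize(p["pixels"][v:v+58,u:u+58],None,fx=10,fy=10,interpolation=cv2.INTER_CUBIC)
    a=np.linspace(0,6.283,40);ring=np.c_[.4655+.016*np.cos(a),.0755+.016*np.sin(a),0*a]
    for z,col in((.065,(0,255,0)),(.051,(0,255,255))):cv2.polylines(im,[pr(ring+[0,0,z]).astype(int)],1,col,1)
    ax=pr([t]).astype(int);cv2.circle(im,ax[0],3,(0,0,255),1)
    out.append(im)
cv2.imwrite("pics/f.png",np.hstack(out))
```

```text
[-0.22562242 -0.01337495 -0.90222598] [ 0.00523045  0.02356499 -0.03684853] -0.005258394210617622 0.0 6.05
```

View pics/f.png

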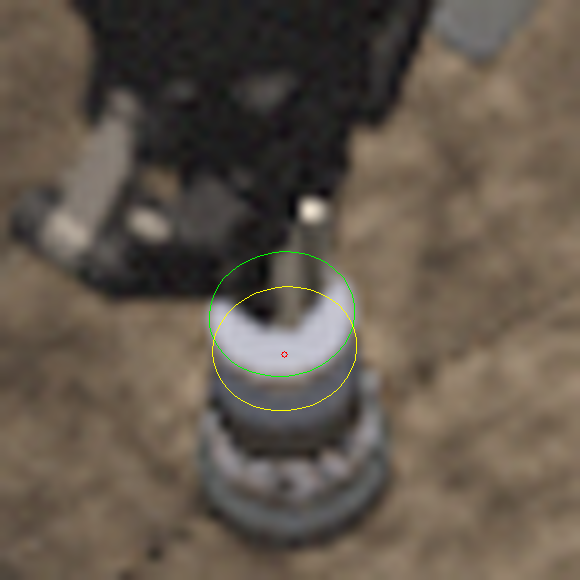

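```bash
for i in 1; do python3 -m crank '[[[0,0,0.001],[0,0,0],0],[[0,0,0.002],[0,0,0],0]]' | grep -E "ee_pos|wrist"
python3 -m crank '[[[0,0,0.001],[0,0,0],0],[[0,0,0.002],[0,0,0],0]]' | grep -E "ee_pos|wrist"
python3 -m crank '[[[0,0,0.001],[0,0,0],0],[[0,0,0.002],[0,0,0],0]]' | grep -E "ee_pos|wrist"; done
```

```text
ee_pos: [0.4656, 0.0758, 0.0465]
wrist_force: [0.0, -0.2, 0.7]
ee_pos: [0.4656, 0.0758, 0.0445]
wrist_force: [-0.0, -0.3, 0.4]
ee_pos: [0.4656, 0.0758, 0.0426]
wrist_force: [-0.6, -0.4, 2.0]
```

Contact begins at TCP z≈0.043, so the tips really sit about 20 mm behind the reported TCP. Home should come at about 0.031.

```bash
python3 -m crank '[[[0,0,0.001],[0,0,0],0],[[0,0,0.002],[0,0,0],0],[[0,0,0.003],[0,0,0],0],[[0,0,0.004],[0,0,0],0]]' | grep -E "ee_pos|wrist"
python3 -m crank '[[[0,0,0.001],[0,0,0],0],[[0,0,0.002],[0,0,0],0],[[0,0,0.003],[0,0,0],0]]' | grep -E "ee_pos|wrist"
python3 -m crank '[[[0,0,0.001],[0,0,0],0],[[0,0,0.002],[0,0,0],0]]' | grep -E "ee_pos|wrist"
```

```text
ee_pos: [0.4656, 0.0758, 0.0386]
wrist_force: [-0.7, -1.0, 2.4]
ee_pos: [0.4656, 0.0758, 0.0355]
wrist_force: [-1.0, -0.2, 3.2]
ee_pos: [0.4656, 0.0758, 0.0335]
wrist_force: [-1.2, -0.3, 2.2]
```

```bash
python3 -m crank '[[[0,0,0.001],[0,0,0],0]]' | grep -E "ee_pos|wrist"
python3 -m crank '[[[0,0,0.001],[0,0,0],0]]' | grep -E "ee_pos|wrist"
python3 -m crank '[[[0,0,0.0005],[0,0,0],0]]' | grep -E "ee_pos|wrist"
```

```text
ee_pos: [0.4656, 0.0758, 0.0325]
wrist_force: [-0.7, -0.7, 2.9]
ee_pos: [0.4656, 0.0758, 0.0315]
wrist_force: [0.1, 0.1, 2.5]
ee_pos: [0.4656, 0.0758, 0.031]
wrist_force: [-1.9, -0.4, 3.1]
```

```bash
python3 -m crank '[[[0,0,0.0005],[0,0,0],0]]' | grep -E "ee_pos|wrist"
python3 -m crank '[[[0,0,0.0005],[0,0,0],0]]' | grep -E "ee_pos|wrist"
python3 - <<'E'
from rig import robot,capture
import numpy as np,cv2
p=capture("scene");v,u=245,200;W=np.linalg.inv(p["world_from_camera"])
pr=lambda P:(cv2.projectPoints((np.atleast_2d(P)@W[:3,:3].T+W[:3,3]),np.zeros(3),np.zeros(3),p["intrinsics"],np.array(p["dist_coeffs"]))[0][:,0]-[u,v]+.5)*10
im=cv2.resize(p["pixels"][v:v+58,u:u+58],None,fx=10,fy=10,interpolation=cv2.INTER_CUBIC)
a=np.linspace(0,6.283,40);ring=np.c_[.4655+.016*np.cos(a),.0755+.016*np.sin(a),0*a]
for z,col in((.065,(0,255,0)),(.051,(0,255,255))):cv2.polylines(im,[pr(ring+[0,0,z]).astype(int)],1,col,1)
cv2.imwrite("pics/g.png",im)
E
```

```text
ee_pos: [0.4656, 0.0758, 0.0306]
wrist_force: [-0.3, 0.1, 3.7]
ee_pos: [0.4656, 0.0758, 0.0301]
wrist_force: [-0.0, -0.6, 2.3]
```

View pics/g.png

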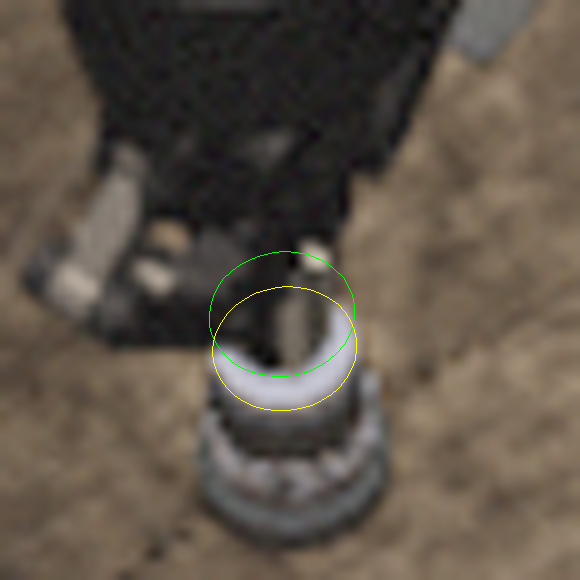

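The head's rim now matches the yellow (fully down) ring, so it is nearly home. I keep going until the hard stop shows in the force.

```bash
for k in 1; do python3 -m crank '[[[0,0,0.0005],[0,0,0],0]]' | grep -E "ee_pos|wrist"
python3 -m crank '[[[0,0,0.0005],[0,0,0],0]]' | grep -E "ee_pos|wrist"; done
```

```text
ee_pos: [0.4656, 0.0758, 0.0296]
wrist_force: [0.6, -0.6, 2.8]
ee_pos: [0.4656, 0.0758, 0.0291]
wrist_force: [-0.5, -1.3, 2.6]
```

```bash
python3 -m crank '[[[0,0,0.0005],[0,0,0],0]]' | grep -E "ee_pos|wrist"
python3 -m crank '[[[0,0,0.0005],[0,0,0],0]]' | grep -E "ee_pos|wrist"
```

```text
ee_pos: [0.4656, 0.0758, 0.0286]
wrist_force: [-0.7, -0.6, 2.5]
ee_pos: [0.4656, 0.0758, 0.0283]
wrist_force: [-3.7, -0.6, 11.9]
```

```bash
python3 -m crank '[[[0,0,0.0005],[0,0,0],0]]' | grep -E "time|ee_pos|wrist"
```

```text
time: 9.28
ee_pos: [0.4657, 0.0758, 0.0283]
wrist_force: [-4.6, -1.4, 18.6]
```

Hard stop at TCP z 0.0283: the short one is home, with tips 22.7 mm above the TCP reading. That predicts home at about 0.0533 for the middle one and 0.0783 for the tall one. Now up and over to the middle one.

```bash
python3 -m crank '[[[0,0,0],[0,0,0],0],[[0,0,-0.01],[0,0,0],0],[[0,0,-0.05],[0,0,0],0],[[0,0,-0.09],[0,0,0],0],[[0,0,-0.13],[0,0,0],0]]' >/dev/null
python3 -m crank '[[[0.015,0.057,0],[0,0,0],0],[[0.03,0.114,0],[0,0,0],0],[[0.045,0.171,0],[0,0,0],0],[[0.06,0.228,0],[0,0,0],0],[[0.075,0.285,0],[0,0,0],0]]' >/dev/null
python3 -m crank '[[[0.0174,0.05,0],[0,0,0],0],[[0.0174,0.0665,0.02],[0,0,0],0],[[0.0174,0.0665,0.05],[0,0,0],0],[[0.0174,0.0665,0.07],[0,0,0],0],[[0.0174,0.0665,0.07],[0,0,0],0]]' |grep -E "time|ee_pos|wrist"
python3 - <<'E'
from rig import robot,capture
import numpy as np,cv2
s=robot.state();R=np.array(s["tool_rot"]);t=np.array(s["ee_pos"]);print(t,R.T@(np.array([.653,-.2355,.072])-t))
for c,(v,u) in dict(scene=(120,240)).items():
    p=capture(c);W=np.linalg.inv(p["world_from_camera"])
    pr=lambda P:(cv2.projectPoints((np.atleast_2d(P)@W[:3,:3].T+W[:3,3]),np.zeros(3),np.zeros(3),p["intrinsics"],np.array(p["dist_coeffs"]))[0][:,0]-[u,v]+.5)*8
    im=cv2.resize(p["pixels"][v:v+70,u:u+80],None,fx=8,fy=8,interpolation=cv2.INTER_CUBIC)
    a=np.linspace(0,6.283,40)
    cv2.polylines(im,[pr(np.c_[.653+.016*np.cos(a),-.2355+.016*np.sin(a),0*a+.090]).astype(int)],1,(0,255,0),1)
    cv2.polylines(im,[pr(np.c_[.653+.027*np.cos(a),-.2355+.027*np.sin(a),0*a]).astype(int)],1,(0,255,0),1)
    cv2.circle(im,pr([t+[0,0,.0227]]).astype(int)[0],3,(0,0,255),1)
    cv2.imwrite("pics/h.png",im)
E
```

```text
time: 11.15
ee_pos: [0.6521, -0.2339, 0.0856]
wrist_force: [1.9, 0.7, 0.1]
[ 0.65209954 -0.2338748   0.08556594] [0.00044362 0.00184952 0.01355984]
```

View pics/h.png

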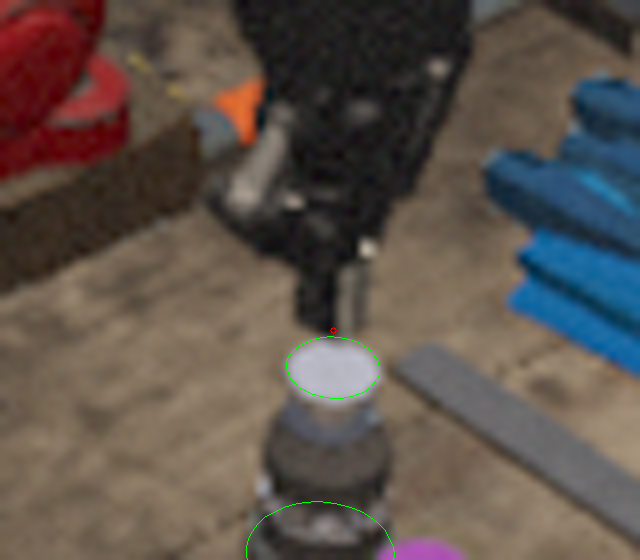

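The tips hang centred over the middle head (pixel about 281,166), which matches its ring. Pushing.

```bash
python3 -m crank '[[[0,0.001,0.004],[0,0,0],0],[[0,0.001,0.008],[0,0,0],0],[[0,0.001,0.011],[0,0,0],0],[[0,0.001,0.013],[0,0,0],0]]' | grep -E "ee_pos|wrist"
python3 -m crank '[[[0,0,0.002],[0,0,0],0],[[0,0,0.004],[0,0,0],0],[[0,0,0.006],[0,0,0],0],[[0,0,0.008],[0,0,0],0]]' | grep -E "ee_pos|wrist"
python3 -m crank '[[[0,0,0.0015],[0,0,0],0],[[0,0,0.003],[0,0,0],0],[[0,0,0.0045],[0,0,0],0],[[0,0,0.006],[0,0,0],0]]' | grep -E "ee_pos|wrist"
```

```text
ee_pos: [0.6539, -0.2362, 0.0745]
wrist_force: [0.2, -0.3, -0.5]
ee_pos: [0.6539, -0.2362, 0.0665]
wrist_force: [-0.1, 0.4, -0.4]
ee_pos: [0.6539, -0.2362, 0.0606]
wrist_force: [-1.4, 0.0, 2.9]
```

```bash
python3 -m crank '[[[0,0,0.0015],[0,0,0],0],[[0,0,0.003],[0,0,0],0],[[0,0,0.0045],[0,0,0],0],[[0,0,0.006],[0,0,0],0]]' | grep -E "ee_pos|wrist"
python3 -m crank '[[[0,0,0.0005],[0,0,0],0]]' | grep -E "ee_pos|wrist"
python3 -m crank '[[[0,0,0.0005],[0,0,0],0]]' | grep -E "ee_pos|wrist"
```

```text
ee_pos: [0.654, -0.2362, 0.0545]
wrist_force: [-0.8, 0.3, 3.3]
ee_pos: [0.6539, -0.2362, 0.054]
wrist_force: [-1.1, -0.0, 3.4]
ee_pos: [0.6539, -0.2362, 0.0535]
wrist_force: [-0.8, 0.4, 2.8]
```

```bash
python3 -m crank '[[[0,0,0.0005],[0,0,0],0]]' | grep -E "ee_pos|wrist"
python3 -m crank '[[[0,0,0.0005],[0,0,0],0]]' | grep -E "ee_pos|wrist"
```

```text
ee_pos: [0.654, -0.2362, 0.0535]
wrist_force: [-2.9, 0.7, 6.4]
ee_pos: [0.654, -0.2362, 0.0534]
wrist_force: [-2.9, 0.8, 10.9]
```

```bash
python3 -m crank '[[[0,0,0],[0,0,0],0]]' | grep -E "time|ee_pos|wrist"
```

```text
time: 13.82
ee_pos: [0.654, -0.2362, 0.0535]
wrist_force: [-2.9, 0.6, 8.1]
```

The middle one is home: the stop came at 0.0534, as predicted. Now the tall one.

```bash
python3 -m crank '[[[0,0,-0.01],[0,0,0],0],[[0,0,-0.04],[0,0,0],0],[[0,0,-0.08],[0,0,0],0],[[0,0,-0.1],[0,0,0],0],[[-0.04,-0.014,-0.1],[0,0,0],0]]' >/dev/null
python3 -m crank '[[[-0.05,-0.016,0],[0,0,0],0],[[-0.1,-0.032,0],[0,0,0],0],[[-0.139,-0.0455,0],[0,0,0],0],[[-0.139,-0.0455,0.02],[0,0,0],0],[[-0.139,-0.0455,0.045],[0,0,0],0]]' >/dev/null
python3 -m crank '[[[0,0,0],[0,0,0],0]]' |grep -E "time|ee_pos|wrist"
python3 - <<'E'
from rig import robot,capture
import numpy as np,cv2
s=robot.state();R=np.array(s["tool_rot"]);t=np.array(s["ee_pos"]);print(t,R.T@(np.array([.4655,-.2295,.097])-t))
p=capture("scene");v,u=145,290;W=np.linalg.inv(p["world_from_camera"])
pr=lambda P:(cv2.projectPoints((np.atleast_2d(P)@W[:3,:3].T+W[:3,3]),np.zeros(3),np.zeros(3),p["intrinsics"],np.array(p["dist_coeffs"]))[0][:,0]-[u,v]+.5)*7
im=cv2.resize(p["pixels"][v:v+80,u:u+80],None,fx=7,fy=7,interpolation=cv2.INTER_CUBIC)
a=np.linspace(0,6.283,40)
cv2.polylines(im,[pr(np.c_[.4655+.016*np.cos(a),-.2295+.016*np.sin(a),0*a+.115]).astype(int)],1,(0,255,0),1)
cv2.circle(im,pr([t+[0,0,.0227]]).astype(int)[0],3,(0,0,255),1)
cv2.imwrite("pics/i.png",im)
E
```

```text
time: 15.2
ee_pos: [0.4639, -0.2292, 0.106]
wrist_force: [0.4, 0.0, 0.3]
[ 0.46386072 -0.22919665  0.10601412] [0.00151193 0.00077754 0.00900795]
```

View pics/i.png

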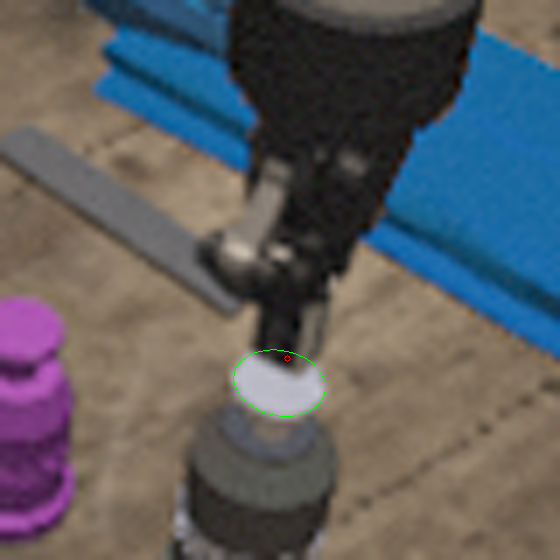

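The tips hang over the tall head (pixel about 330,199). Pushing.

```bash
python3 -m crank '[[[0.001,0,0.003],[0,0,0],0],[[0.001,0,0.006],[0,0,0],0],[[0.001,0,0.008],[0,0,0],0],[[0.001,0,0.01],[0,0,0],0]]' | grep -E "ee_pos|wrist"
python3 -m crank '[[[0,0,0.002],[0,0,0],0],[[0,0,0.004],[0,0,0],0],[[0,0,0.006],[0,0,0],0],[[0,0,0.008],[0,0,0],0]]' | grep -E "ee_pos|wrist"
python3 -m crank '[[[0,0,0.0015],[0,0,0],0],[[0,0,0.003],[0,0,0],0],[[0,0,0.0045],[0,0,0],0]]' | grep -E "ee_pos|wrist"
```

```text
ee_pos: [0.4664, -0.2295, 0.0976]
wrist_force: [-0.0, -0.2, -1.2]
ee_pos: [0.4664, -0.2295, 0.0896]
wrist_force: [-1.1, -0.1, 2.8]
ee_pos: [0.4664, -0.2295, 0.085]
wrist_force: [-0.9, 0.1, 3.3]
```

```bash
python3 -m crank '[[[0,0,0.0015],[0,0,0],0],[[0,0,0.003],[0,0,0],0],[[0,0,0.0045],[0,0,0],0],[[0,0,0.0055],[0,0,0],0]]' | grep -E "ee_pos|wrist"
python3 -m crank '[[[0,0,0.0005],[0,0,0],0]]' | grep -E "ee_pos|wrist"
python3 -m crank '[[[0,0,0.0005],[0,0,0],0]]' | grep -E "ee_pos|wrist"
```

```text
ee_pos: [0.4664, -0.2295, 0.0795]
wrist_force: [-1.0, -0.3, 3.8]
ee_pos: [0.4664, -0.2295, 0.079]
wrist_force: [-0.8, 0.2, 2.9]
ee_pos: [0.4664, -0.2295, 0.0786]
wrist_force: [-0.4, -0.1, 2.6]
```

```bash
python3 -m crank '[[[0,0,0.0005],[0,0,0],0]]' | grep -E "time|ee_pos|wrist"
```

```text
time: 17.5
ee_pos: [0.4664, -0.2295, 0.0784]
wrist_force: [-2.8, 1.2, 8.9]
```

The stop came at 0.0784, so the tall one is home. Holding briefly, then retracting and checking all three.

```bash
python3 -m crank '[[[0,0,0],[0,0,0],0],[[0,0,-0.01],[0,0,0],0],[[0,0,-0.05],[0,0,0],0],[[0,0,-0.1],[0,0,0],0],[[0,0.05,-0.13],[0,0,0],0]]' >/dev/null
python3 -m crank '[[[-0.02,0.05,0],[0,0,0],0],[[-0.04,0.1,0],[0,0,0],0],[[-0.06,0.15,0],[0,0,0],0],[[-0.06,0.15,0],[0,0,0],0]]' |grep -E "time|ee_pos|wrist"
python3 - <<'E'
from rig import capture
import numpy as np,cv2
for c in("top","scene"):
  p=capture(c);K=p["intrinsics"];D=np.array(p["dist_coeffs"]);T=np.array(p["world_from_camera"]);W=np.linalg.inv(T)
  for n,P in dict(s=(.4655,.0755,.051),m=(.653,-.2355,.076),t=(.4655,-.2295,.101)).items():
    uv=cv2.projectPoints((W[:3,:3]@P+W[:3,3])[None],np.zeros(3),np.zeros(3),K,D)[0].ravel()
    g=p["pixels"].min(2).astype(int);v,u=np.mgrid[:384,:512];m=(np.hypot(u-uv[0],v-uv[1])<9)&(g>140)
    if not m.any(): print(c,n,"none");continue
    r=cv2.undistortPoints(np.array([[u[m].mean(),v[m].mean()]]),K,D).ravel()
    d=T[:3,:3]@[*r,1];k=(P[2]-T[2,3])/d[2];print(c,n,m.sum(),(T[:3,3]+k*d).round(4))
  if c=="scene": cv2.imwrite("pics/j.png",cv2.resize(p["pixels"][130:310,150:390],None,fx=3.3,fy=3.3,interpolation=2))
E
```

```text
time: 18.62
ee_pos: [0.4627, -0.4433, 0.2075]
wrist_force: [0.6, 0.5, 0.2]
top s 137 [0.4673 0.0734 0.051 ]
top m 116 [ 0.6542 -0.2363  0.076 ]
top t 133 [ 0.4662 -0.2294  0.101 ]
scene s 142 [0.4652 0.0758 0.051 ]
scene m 75 [ 0.652  -0.2348  0.076 ]
scene t 100 [ 0.4644 -0.2283  0.101 ]
```

View pics/j.png

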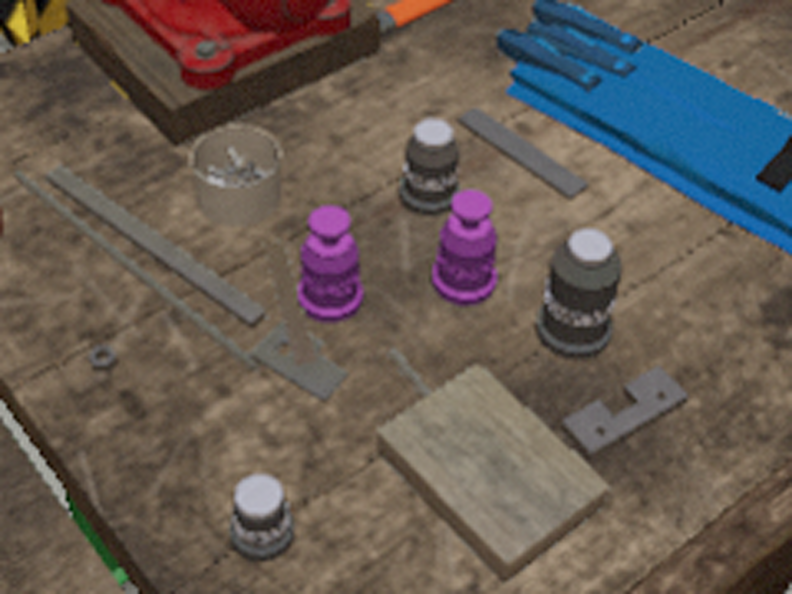

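All three heads rest on their stands (crop pixels 260,495; 433,132; 590,247), and nothing else has moved.

```bash
python3 -c "
from rig import ticket
print(ticket.hand_in())"
```

```text
the job is handed in; nothing more can be done
None
```

The short, middle and tall plungers were pushed fully home in that order, each to its hard stop (highest wrist-force reading about 19 N); the last picture shows nothing else moved, and the job is handed in at about 19 s of the 48 s limit, though the hand-in returned no verdict.

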